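Lay the straw carton down in its taped place

ROBOT

A 7-joint arm with a two-finger parallel gripper is mounted at the origin on the work surface. World frame = base frame: x ahead of the robot, y to its left, z up, the work surface at z = 0. Lengths are in m, angles in degrees, forces in N, time in s.
With the tool pointing down it reaches from about 0.35 to 0.9 m from the base axis. Payload 7.2 kg.
Tool frame: the origin (TCP) lies midway between the tips of the shut fingers; the grasp point (between the pads) lies 19 mm behind it; z points along the fingers, y is the direction in which the jaws open and shut (so a half turn about z gives the same grasp; the last joint's range is limited). The gripper opens to 85 mm and grips with 20 to 120 N. Pads are 22 mm wide; open, the fingers measure 114 mm over their backs; the gripper's body (76 mm by 85 mm) begins 54 mm behind the grasp point. The pads swing forward as they close: fully open they stand 13 mm farther back than shut.
Start: joints at [-67.449, 23.554, -0.728, 91.456, 0.321, 64.991, -4.71], TCP at [0.278, 0.56, 0.194] pointing down, gripper open.
Joint ranges: [-169.25, 169.25], [-16.82, 113.86], [-84.01, 82.57], [7.8, 145.47], [-59.2, 239.2], [7.22, 106.19], [-163.78, 163.78]. Speed limits (degrees/s): [136.94, 136.94, 172.46, 172.46, 180, 180, 180].

INTERFACE

Orientations are given as a 3x3 rotation matrix whose columns are the frame's x, y, z axes.
In Python, from cell import status, optics, job gives the robot as it stands. The module is installed in compiled form; this text tells all that it offers.
- The arm moves only by the tool arm_command, never from a script. Its argument "rows" is a list of rows, each an object of numbers: "x", "y", "z": the shift along the tool's x, y, z in cm; "rx", "ry", "rz": the turn, a rotation vector about the tool's x, y, z in degrees; "jaw": the opening, from 0 (shut) to 1 (fully open). A call has 1 to 12 rows; each row shifts and turns the commanded pose from where the row before left it, along the tool's axes as they then stand; what a row does not reach is not made up. A row lasts 1/12 s, in which the tool goes at most 41.7 mm and 7.16 degrees, less where a joint would pass 70% of its speed; a pose out of reach is approached as far as the arm can. A call with a gripper value outside its range is refused whole. The fingers move at their own pace and stop on an object; "grip_force" is the grip in N (left out, the last holds). Time passes only in rows, so rows that do not move let the fingers close. It gives the time, the measured TCP pose, the force and the opening at its end, in the units of the state.
- status.get_state(): the state, without advancing time (a new reading comes with each control period).
- optics.get_image(name): name is "scene" or "top" or "wrist"; returns a dict with "pixels" (420x560x3 uint8, red, green, blue), "fov_y" (degrees; the focal length in pixels is half the picture's height over the tangent of half this angle, whatever the lens; pixels are square), "cx", "cy" (the principal point, pixels), "position" and "rotation" of the camera in the world. Camera axes: x right, y down, z forward; pixel columns grow to the right and rows downward; lengths in m; the calibration is good to about 2 mm. The wrist camera is an equidistant fisheye: a pixel r from the principal point sees the ray r / f radians off the axis. A picture is of the moment at which its call begins. There is no depth.
- job.hand_in(): hands the job in, once; it reports no verdict.
The state is a dict: "time_s": time; "qpos": joint angles; "qd": joint speeds; "tau": joint torques, N m; "tool_pos": TCP position; "eef_rot": TCP orientation; "contact_force": force on the tool from outside, world axes, zero at the start; "torque": the same for the moment, N m; "finger_gap": finger opening in m.
Only numpy, scipy, OpenCV 4.12 (cv2) and the standard library are available. Lean on these libraries where they do the work, as an engineer would, in place of code of your own. Each camera call takes 0.05 s, during which the arm holds its last target.

TASK

The tall carton of drinking straws belongs lying down inside the black tape frame on the counter, with its straw window facing up. First push the steel sugar pot that stands in the frame right out of it, over the tape, keeping it upright; then push the standing carton over so that it comes to lie inside the frame. Only push: lift nothing, and leave all the other things where they are.

Things in the scene. Friction and masses are not known exactly. Their poses are not given: they have to be found in the camera images.
- frame: Rectangle of flat black tape stuck on the steel counter (no height, nothing to bump against). Outer size 250 mm along its own x by 140 mm along its own y, tape 10 mm wide. Origin at the rectangle's centre on the counter; z up. The carton stands on its -x end.
- carton: Tall loose cardboard straw carton, 50 mm thick (own x), 80 mm wide (own y), 160 mm tall (own z), about 0.2 kg. Origin at the centre of its underside; z up while it stands. Straw window (white straws) in its -x face; the plain +x face looks along the frame's +x within a few degrees and must end on the counter. It stands over the frame's -x end; tipped straight over its +x lower edge it lands inside the frame.
- carton_center (a point): Centre of the carton, half-way up (80 mm above the counter while it stands). A push well above this point tips the carton; a push near its bottom slides it.
- carton_foot_l (a point): Corner of the carton's plain +x face: lower end, +y side.
- carton_foot_r (a point): Corner of the carton's plain +x face: lower end, -y side.
- carton_head_l (a point): Corner of the carton's plain +x face: upper end, +y side.
- carton_head_r (a point): Corner of the carton's plain +x face: upper end, -y side.
- pot: Round steel sugar pot with lid, loose, 64 mm in diameter (lid 66 mm), 75 mm tall over its small black knob, about 0.3 kg; origin at the centre of its underside, z up. It stands inside the frame where the carton would fall. Both long sides of the frame are free beside it for at least 100 mm.
- pot_center (a point): Point on the pot's axis, 34 mm above its underside.
- short_carton: Bystander, not to be disturbed: low paper carton, 50 x 70 x 90 mm tall; origin at the centre of the underside, z up.
- mug: Bystander, not to be disturbed: white ceramic mug, 76 mm wide, 85 mm tall, handle on its own +y side; origin at the centre of the underside, z up.
- tumbler: Bystander, not to be disturbed: clear tumbler, 62 mm wide, 120 mm tall; origin at the centre of the underside, z up.
- glass_b: Bystander, not to be disturbed: drinking glass, 66 mm wide, 130 mm tall; origin at the centre of the underside, z up.
- syrup: Bystander, not to be disturbed: amber bottle, 60 mm wide, 170 mm tall; origin at the centre of the underside, z up.
- sugar: Bystander, not to be disturbed: white jar with steel cap, 72 mm wide, 100 mm tall; origin at the centre of the underside, z up.
- spoon: Bystander, not to be disturbed: metal spoon lying flat; its origin lies on the counter under the spoon.
Not all that is in view belongs to the job. Leave any orange or purple look-alike of the pot alone.

How it is judged:
By the outcome, as a careful person would: the job done as asked, in the order asked, and still so for the second after the job is handed in, with the robot touching nothing.
It also fails if it takes over 46 s, if anything falls off the work surface, if the arm or the gripper's body presses on something with over 40 N, if the wrist force passes 120 N, or if a joint passes its speed limit or range.

## Working session

There is one attempt and no reset: what is moved stays moved. The work goes in short steps, Python scripts to look and compute and a tool call to move; the robot and the scene stay as the last step left them, time stands still between calls to the robot, and variables do not carry over. Pictures are saved under pics/ and viewed, and the job is handed in when it is done.

Besides the shell and the picture viewer there is one more tool, called after "Request:" by a JSON object that holds its "fn" and its "kwargs". arm_command: Moves the arm, as the interface text tells. Its arguments: {"type":"object","properties":{"rows":{"type":"array"},"grip_force":{"type":"number"}},"required":["rows"]}

```bash
mkdir -p pics
python3 - <<'E'
from cell import status, optics
import cv2, pickle
s=status.get_state(); print(s)
d={}
for n in ["scene","top","wrist"]:
    im=optics.get_image(n); d[n]=im
    cv2.imwrite(f"pics/{n}0.png",im["pixels"][:,:,::-1])
    print(n,{k:v for k,v in im.items() if k!="pixels"})
pickle.dump(d,open("d0.pkl","wb"))
E
```

```text
{'time_s': 0.0, 'qpos': array([-67.44929365,  23.60132464,  -0.7300657 ,  91.50437008,
         0.32074064,  64.98983801,  -4.70976454]), 'qd': array([-0.0448233 , -0.01388616,  0.00475719,  0.11084862, -0.05895854,
        0.08119549,  0.01733972]), 'tau': array([ 2.35466623e-04, -6.00614905e+01,  6.83350302e-01, -2.99401098e+01,
        1.41298352e-02,  1.06020187e-02,  3.87530213e-05]), 'tool_pos': array([0.27824183, 0.55902505, 0.19343644]), 'eef_rot': array([[-8.95281546e-01,  4.45500337e-01, -6.34369482e-04],
       [ 4.45500777e-01,  8.95280290e-01, -1.50344322e-03],
       [-1.01845970e-04, -1.62861707e-03, -9.99998669e-01]]), 'contact_force': array([-0.08620346,  0.80211688, -0.02685952]), 'torque': array([-0.00322298, -0.04677931, -0.06212306]), 'finger_gap': 0.085362312355392}
scene {'fov_y': 55.9039708183133, 'cx': 273.60096850945934, 'cy': 210.59860661599268, 'position': array([1.01737905, 0.27207374, 0.94342283]), 'rotation': array([[-0.46320956,  0.75964289, -0.45648613],
       [ 0.88617035,  0.39014961, -0.2499708 ],
       [-0.01179066, -0.52031334, -0.85389403]])}
top {'fov_y': 44.05703976766654, 'cx': 273.7223792225041, 'cy': 220.0877306633257, 'position': array([0.42617385, 0.0449686 , 1.50562002]), 'rotation': array([[ 0.03039538, -0.99477061,  0.09750672],
       [-0.99941239, -0.03179282, -0.01280982],
       [ 0.01584285, -0.09706006, -0.99515242]])}
wrist {'fov_y': 65.70646984690485, 'cx': 277.21420392369066, 'cy': 203.93525215865904, 'position': array([0.21483856, 0.58995469, 0.37384394]), 'rotation': array([[ 0.44605135,  0.85981637,  0.24850354],
       [ 0.89500509, -0.42788537, -0.12601584],
       [-0.00201945,  0.27862147, -0.96039887]])}
```

View pics/scene0.png

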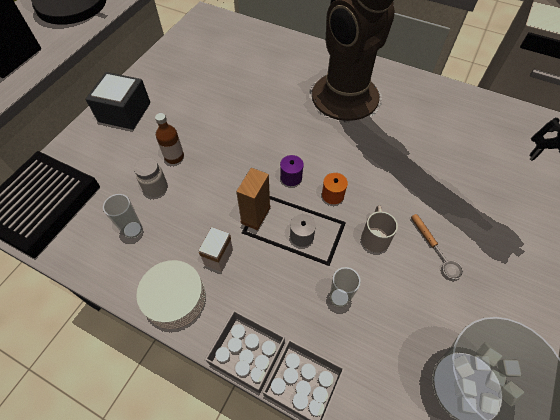

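View pics/top0.png

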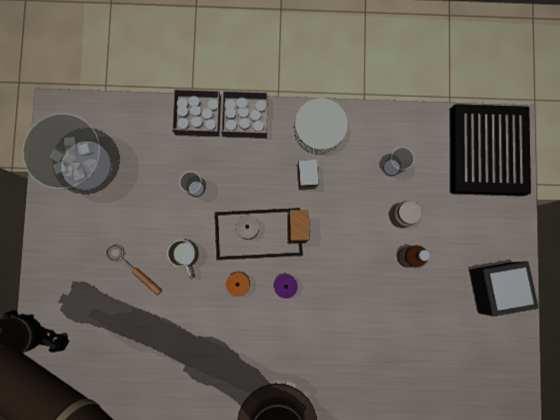

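View pics/wrist0.png

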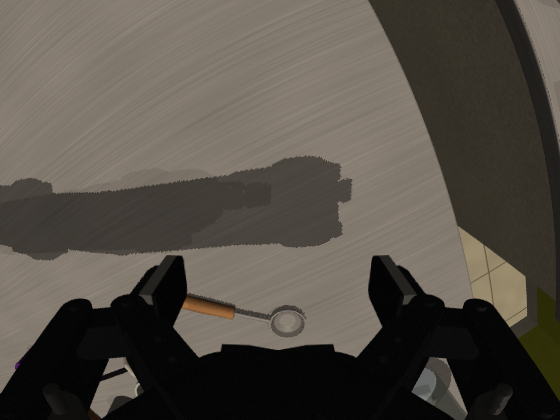

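```bash
cat > h.py <<'E'
import numpy as np, cv2, pickle
def f(im): return 210/np.tan(np.radians(im["fov_y"]/2))
def ray(im,u,v):
    F=f(im); d=np.array([(u-im["cx"])/F,(v-im["cy"])/F,1.]); return im["rotation"]@d
def plane(im,u,v,z):
    d=ray(im,u,v); t=(z-im["position"][2])/d[2]; return im["position"]+t*d
def proj(im,p):
    c=im["rotation"].T@(np.array(p)-im["position"]); F=f(im); return c[:2]/c[2]*F+[im["cx"],im["cy"]]
E
python3 - <<'E'
import pickle,cv2
d=pickle.load(open("d0.pkl","rb"))
t=d["top"]["pixels"][140:320,160:340,::-1]; cv2.imwrite("pics/tc.png",cv2.resize(t,None,fx=3.3,fy=3.3,interpolation=cv2.INTER_CUBIC))
t=d["scene"]["pixels"][140:290,190:390,::-1]; cv2.imwrite("pics/sc.png",cv2.resize(t,None,fx=4,fy=4,interpolation=cv2.INTER_CUBIC))
E
```

```text
(no output)
```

View pics/tc.png

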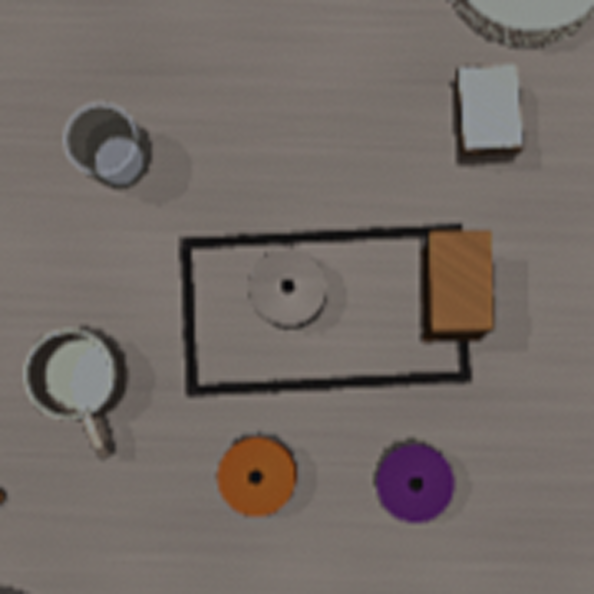

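View pics/sc.png

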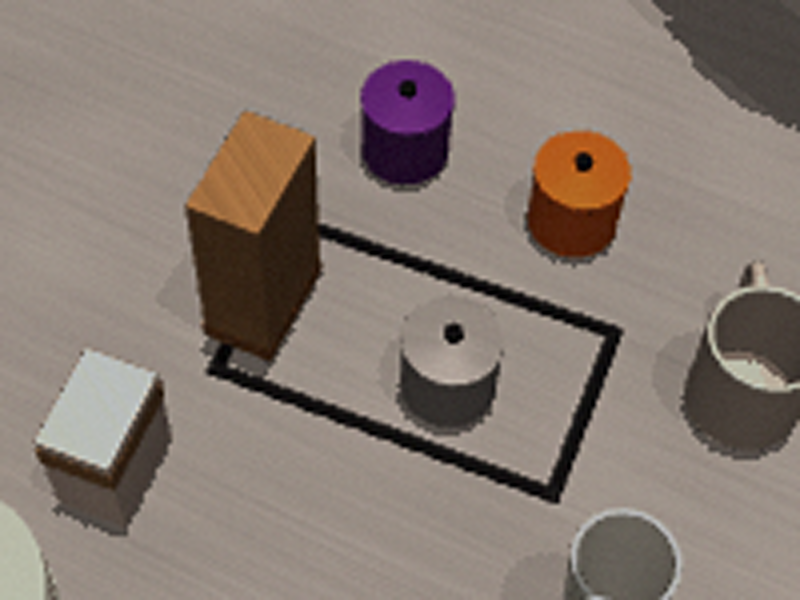

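Run:
```python
import pickle
from h import *
d=pickle.load(open("d0.pkl","rb")); T=d["top"];S=d["scene"]
t=lambda u,v,z:plane(T,160+u/3.3,140+v/3.3,z)[:2].round(4)
s=lambda u,v,z:plane(S,190+u/4,140+v/4,z)[:2].round(4)
print("frame top",[t(*p,0) for p in [(181,239),(190,395),(470,381),(462,226)]])
print("frame scene",[s(*p,0) for p in [(556,502),(622,330),(208,372)]])
print("pot knob", t(288,286,.073), s(454,333,.073))
print("orange", t(256,477,.073), s(583,162,.073),"purple",t(416,483,.073),s(407,89,.073))
print("carton top T",[t(*p,.16) for p in [(430,230),(491,230),(493,331),(429,331)]])
print("carton top S",[s(*p,.16) for p in [(187,207),(248,112),(316,137),(259,232)]])
print("carton foot S",[s(*p,0) for p in [(207,328),(270,357),(320,275)]])
print("short T",[t(*p,.09) for p in [(459,67),(518,66),(521,149),(462,152)]])
print("mug rim", t(80,370,.085), "glass rim",t(100,140,.125),t(118,160,0), s(627,550,.125))
# frame orientation
```

```text
frame top [array([0.5906, 0.1978]), array([0.4536, 0.1842]), array([ 0.4734, -0.0607]), array([ 0.6102, -0.0502])]
frame scene [array([0.5944, 0.1991]), array([0.457 , 0.1885]), array([ 0.6148, -0.0472])]
pot knob [0.5459 0.0992] [0.5507 0.1017]
orange [0.3862 0.1201] [0.3914 0.1223] purple [ 0.3852 -0.0128] [ 0.3895 -0.0108]
carton top T [array([ 0.5867, -0.0148]), array([ 0.5882, -0.0631]), array([ 0.5082, -0.0666]), array([ 0.5067, -0.0162])]
carton top S [array([ 0.5921, -0.0601]), array([ 0.5133, -0.0624]), array([ 0.5111, -0.0158]), array([ 0.588 , -0.0131])]
carton foot S [array([ 0.5855, -0.0649]), array([ 0.5856, -0.0155]), array([ 0.5123, -0.0159])]
short T [array([ 0.7337, -0.0385]), array([ 0.7362, -0.0882]), array([ 0.6657, -0.0922]), array([ 0.6615, -0.0429])]
mug rim [0.4699 0.2679] glass rim [0.6559 0.2542] [0.6593 0.2564] [0.6587 0.2545]
```

Request:
{"fn": "arm_command", "kwargs": {"rows": [{"rz": -6.2, "jaw": 0.45}, {"rz": -6.2, "jaw": 0.45}, {"rz": -6.2, "jaw": 0.45}, {"rz": -6.2, "jaw": 0.45}, {"rz": -6.3, "jaw": 0.45}, {"x": -0.9, "y": -3, "jaw": 0.45}, {"x": -0.9, "y": -3, "jaw": 0.45}, {"x": -0.9, "y": -3, "jaw": 0.45}, {"x": -0.9, "y": -3, "jaw": 0.45}, {"x": -0.9, "y": -3, "jaw": 0.45}, {"x": -0.9, "y": -3, "jaw": 0.45}, {"x": -0.9, "y": -3, "jaw": 0.45}]}}

```text
schema error: expected keys x, y, z, rx, ry, rz, jaw
```

Request:
{"fn": "arm_command", "kwargs": {"rows": [{"x": -1, "y": -3, "jaw": 0.45}, {"x": -1, "y": -3, "jaw": 0.45}, {"x": -1, "y": -3, "jaw": 0.45}, {"x": -1, "y": -3, "jaw": 0.45}, {"x": -1, "y": -3, "jaw": 0.45}, {"x": -1, "y": -3, "jaw": 0.45}, {"x": -1, "y": -3, "jaw": 0.45}, {"x": -1, "y": -3, "jaw": 0.45}, {"x": -0.8, "y": -2.9, "jaw": 0.45}, {"jaw": 0.45}, {"jaw": 0.45}]}}

```text
schema error: expected keys x, y, z, rx, ry, rz, jaw
```

All keys are required; resending.

Request:
{"fn": "arm_command", "kwargs": {"rows": [{"x": 0, "y": 0, "z": 0, "rx": 0, "ry": 0, "rz": -6.2, "jaw": 0.45}, {"x": 0, "y": 0, "z": 0, "rx": 0, "ry": 0, "rz": -6.2, "jaw": 0.45}, {"x": 0, "y": 0, "z": 0, "rx": 0, "ry": 0, "rz": -6.2, "jaw": 0.45}, {"x": 0, "y": 0, "z": 0, "rx": 0, "ry": 0, "rz": -6.2, "jaw": 0.45}, {"x": 0, "y": 0, "z": 0, "rx": 0, "ry": 0, "rz": -6.3, "jaw": 0.45}, {"x": -0.9, "y": -3, "z": 0, "rx": 0, "ry": 0, "rz": 0, "jaw": 0.45}, {"x": -0.9, "y": -3, "z": 0, "rx": 0, "ry": 0, "rz": 0, "jaw": 0.45}, {"x": -0.9, "y": -3, "z": 0, "rx": 0, "ry": 0, "rz": 0, "jaw": 0.45}, {"x": -0.9, "y": -3, "z": 0, "rx": 0, "ry": 0, "rz": 0, "jaw": 0.45}, {"x": -0.9, "y": -3, "z": 0, "rx": 0, "ry": 0, "rz": 0, "jaw": 0.45}, {"x": -0.9, "y": -3, "z": 0, "rx": 0, "ry": 0, "rz": 0, "jaw": 0.45}, {"x": 0, "y": 0, "z": 0, "rx": 0, "ry": 0, "rz": 0, "jaw": 0.45}]}}

```text
time_s: 1.15
tool_pos: [0.3501, 0.378, 0.1942]
eef_rot: [[-0.997, -0.074, 0.001], [-0.074, 0.997, -0.003], [-0.001, -0.003, -1.0]]
contact_force: [0.1, 0.7, -0.1]
finger_gap: 0.0384
```

Request:
{"fn": "arm_command", "kwargs": {"rows": [{"x": -0.97, "y": -2.92, "z": 0, "rx": 0, "ry": 0, "rz": 0, "jaw": 0.45}, {"x": -0.97, "y": -2.92, "z": 0, "rx": 0, "ry": 0, "rz": 0, "jaw": 0.45}, {"x": -0.97, "y": -2.92, "z": 0, "rx": 0, "ry": 0, "rz": 0, "jaw": 0.45}, {"x": -0.97, "y": -2.92, "z": 0, "rx": 0, "ry": 0, "rz": 0, "jaw": 0.45}, {"x": -0.97, "y": -2.92, "z": 0, "rx": 0, "ry": 0, "rz": 0, "jaw": 0.45}, {"x": -0.97, "y": -2.92, "z": 0, "rx": 0, "ry": 0, "rz": 0, "jaw": 0.45}, {"x": -0.97, "y": -2.92, "z": 0, "rx": 0, "ry": 0, "rz": 0, "jaw": 0.45}, {"x": -0.97, "y": -2.92, "z": 0, "rx": 0, "ry": 0, "rz": 0, "jaw": 0.45}, {"x": -0.97, "y": -2.92, "z": 0, "rx": 0, "ry": 0, "rz": 0, "jaw": 0.45}, {"x": -0.97, "y": -2.92, "z": 0, "rx": 0, "ry": 0, "rz": 0, "jaw": 0.45}, {"x": 0, "y": 0, "z": 0, "rx": 0, "ry": 0, "rz": 0, "jaw": 0.45}, {"x": 0, "y": 0, "z": 0, "rx": 0, "ry": 0, "rz": 0, "jaw": 0.45}]}}

```text
time_s: 2.15
tool_pos: [0.4676, 0.0997, 0.1942]
eef_rot: [[-0.997, -0.077, -0.0], [-0.077, 0.997, -0.0], [0.0, -0.0, -1.0]]
contact_force: [0.4, 1.6, 0.6]
finger_gap: 0.0383
```

Run:
```python
from cell import status, optics
import cv2
for n in ["top","scene"]:
    cv2.imwrite(f"pics/{n}1.png",optics.get_image(n)["pixels"][:,:,::-1])
print(status.get_state()["tool_pos"],status.get_state()["time_s"])
```

```text
[0.46683775 0.1020753  0.1941386 ] 2.25
```

View pics/scene1.png

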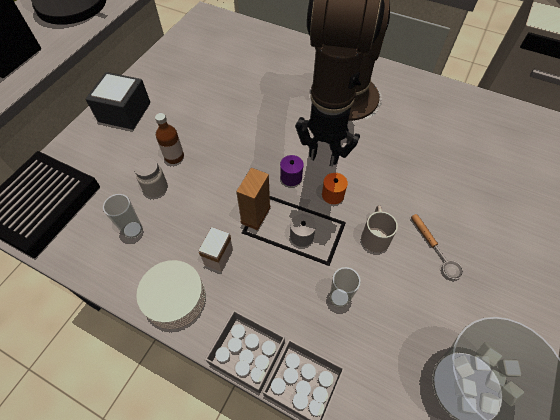

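Request:
{"fn": "arm_command", "kwargs": {"rows": [{"x": 0, "y": -0.4, "z": 2.0, "rx": 0, "ry": 0, "rz": 0, "jaw": 0.45}, {"x": 0, "y": -0.4, "z": 2.0, "rx": 0, "ry": 0, "rz": 0, "jaw": 0.45}, {"x": 0, "y": 0, "z": 2.2, "rx": 0, "ry": 0, "rz": 0, "jaw": 0.45}, {"x": 0, "y": 0, "z": 2.2, "rx": 0, "ry": 0, "rz": 0, "jaw": 0.45}, {"x": 0, "y": 0, "z": 2.2, "rx": 0, "ry": 0, "rz": 0, "jaw": 0.45}, {"x": 0, "y": 0, "z": 2.2, "rx": 0, "ry": 0, "rz": 0, "jaw": 0.45}, {"x": 0, "y": 0, "z": 2.2, "rx": 0, "ry": 0, "rz": 0, "jaw": 0.45}, {"x": 0, "y": 0, "z": 1.5, "rx": 0, "ry": 0, "rz": 0, "jaw": 0.45}, {"x": 0, "y": 0, "z": 0.7, "rx": 0, "ry": 0, "rz": 0, "jaw": 0.45}, {"x": 0, "y": 0, "z": 0, "rx": 0, "ry": 0, "rz": 0, "jaw": 0.45}, {"x": 0, "y": 0, "z": 0, "rx": 0, "ry": 0, "rz": 0, "jaw": 0.45}]}}

```text
time_s: 3.17
tool_pos: [0.4677, 0.0941, 0.0225]
eef_rot: [[-0.997, -0.082, -0.0], [-0.082, 0.997, 0.0], [0.0, 0.0, -1.0]]
contact_force: [0.4, -0.1, -0.2]
finger_gap: 0.0381
```

Run:
```python
from cell import status, optics
import cv2
a=[cv2.resize(optics.get_image("scene")["pixels"][100:300,170:430,::-1],None,fx=2.5,fy=2.5)]
cv2.imwrite("pics/s2.png",a[0])
cv2.imwrite("pics/w2.png",optics.get_image("wrist")["pixels"][:,:,::-1])
print(status.get_state()["tool_pos"],status.get_state()["contact_force"])
```

```text
[0.46852094 0.09398699 0.02325239] [-0.14796719 -0.80393991  0.57680533]
```

View pics/s2.png

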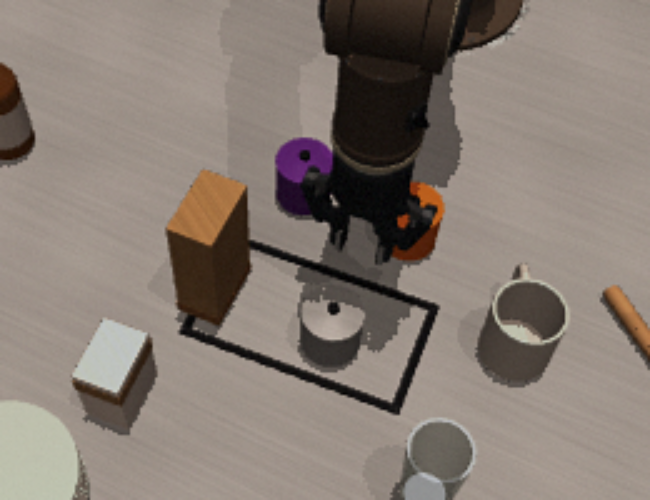

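View pics/w2.png

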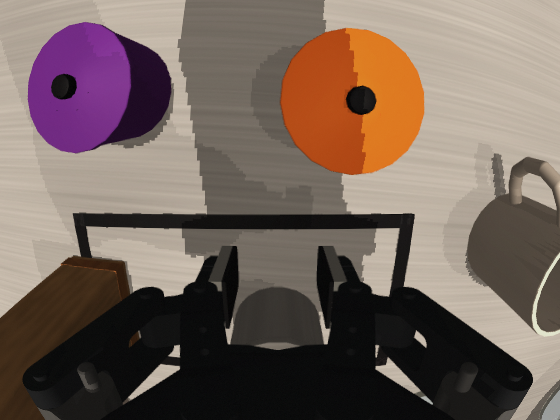

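Request:
{"fn": "arm_command", "kwargs": {"rows": [{"x": -0.9, "y": 0, "z": 0, "rx": 0, "ry": 0, "rz": 0, "jaw": 0.45}, {"x": -0.9, "y": 0, "z": 0, "rx": 0, "ry": 0, "rz": 0, "jaw": 0.45}, {"x": -0.9, "y": 0, "z": 0, "rx": 0, "ry": 0, "rz": 0, "jaw": 0.45}, {"x": -0.4, "y": 0, "z": 0, "rx": 0, "ry": 0, "rz": 0, "jaw": 0.45}, {"x": -0.3, "y": 0, "z": 0, "rx": 0, "ry": 0, "rz": 0, "jaw": 0.45}, {"x": -0.3, "y": 0, "z": 0, "rx": 0, "ry": 0, "rz": 0, "jaw": 0.45}, {"x": -0.3, "y": 0, "z": 0, "rx": 0, "ry": 0, "rz": 0, "jaw": 0.45}, {"x": -0.5, "y": 0, "z": 0, "rx": 0, "ry": 0, "rz": 0, "jaw": 0.45}, {"x": -0.7, "y": 0, "z": 0, "rx": 0, "ry": 0, "rz": 0, "jaw": 0.45}, {"x": -0.7, "y": 0, "z": 0, "rx": 0, "ry": 0, "rz": 0, "jaw": 0.45}, {"x": -0.7, "y": 0, "z": 0, "rx": 0, "ry": 0, "rz": 0, "jaw": 0.45}, {"x": -0.7, "y": 0, "z": 0, "rx": 0, "ry": 0, "rz": 0, "jaw": 0.45}]}}

```text
time_s: 4.27
tool_pos: [0.5411, 0.0993, 0.0222]
eef_rot: [[-0.997, -0.081, -0.0], [-0.081, 0.997, -0.0], [0.001, -0.0, -1.0]]
contact_force: [-2.5, -0.3, 0.3]
finger_gap: 0.0387
```

Run:
```python
from cell import status, optics
import cv2
cv2.imwrite("pics/s3.png",cv2.resize(optics.get_image("scene")["pixels"][100:300,170:430,::-1],None,fx=2.5,fy=2.5))
```

```text
(no output)
```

View pics/s3.png

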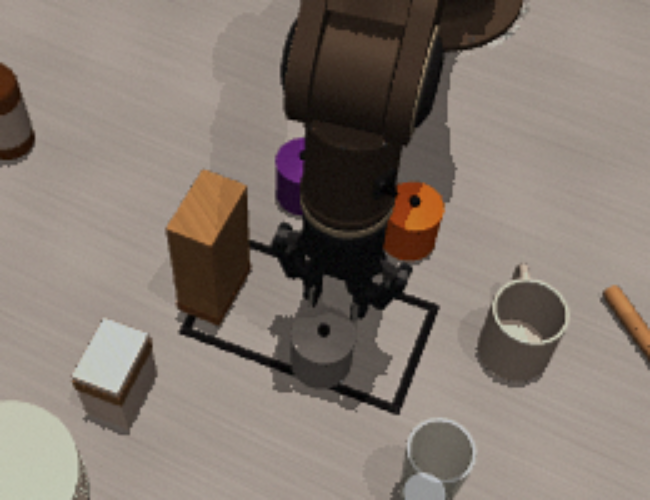

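Request:
{"fn": "arm_command", "kwargs": {"rows": [{"x": -0.7, "y": 0, "z": 0, "rx": 0, "ry": 0, "rz": 0, "jaw": 0.45}, {"x": -0.8, "y": 0, "z": 0, "rx": 0, "ry": 0, "rz": 0, "jaw": 0.45}, {"x": -0.8, "y": 0, "z": 0, "rx": 0, "ry": 0, "rz": 0, "jaw": 0.45}, {"x": -0.8, "y": 0, "z": 0, "rx": 0, "ry": 0, "rz": 0, "jaw": 0.45}, {"x": -0.8, "y": 0, "z": 0, "rx": 0, "ry": 0, "rz": 0, "jaw": 0.45}, {"x": -0.8, "y": 0, "z": 0, "rx": 0, "ry": 0, "rz": 0, "jaw": 0.45}, {"x": -0.8, "y": 0, "z": 0, "rx": 0, "ry": 0, "rz": 0, "jaw": 0.45}, {"x": -0.8, "y": 0, "z": 0, "rx": 0, "ry": 0, "rz": 0, "jaw": 0.45}, {"x": -0.7, "y": 0, "z": 0, "rx": 0, "ry": 0, "rz": 0, "jaw": 0.45}, {"x": -0.5, "y": 0, "z": 0, "rx": 0, "ry": 0, "rz": 0, "jaw": 0.45}, {"x": -0.3, "y": 0, "z": 0, "rx": 0, "ry": 0, "rz": 0, "jaw": 0.45}, {"x": 0, "y": 0, "z": 0, "rx": 0, "ry": 0, "rz": 0, "jaw": 0.45}]}}

```text
time_s: 5.32
tool_pos: [0.6192, 0.1056, 0.0223]
eef_rot: [[-0.997, -0.081, 0.001], [-0.081, 0.997, 0.0], [-0.001, 0.0, -1.0]]
contact_force: [-0.4, -0.5, 1.0]
finger_gap: 0.0384
```

Run:
```python
from cell import status, optics
import cv2
cv2.imwrite("pics/s4.png",cv2.resize(optics.get_image("scene")["pixels"][100:300,170:430,::-1],None,fx=2.5,fy=2.5))
```

```text
(no output)
```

View pics/s4.png

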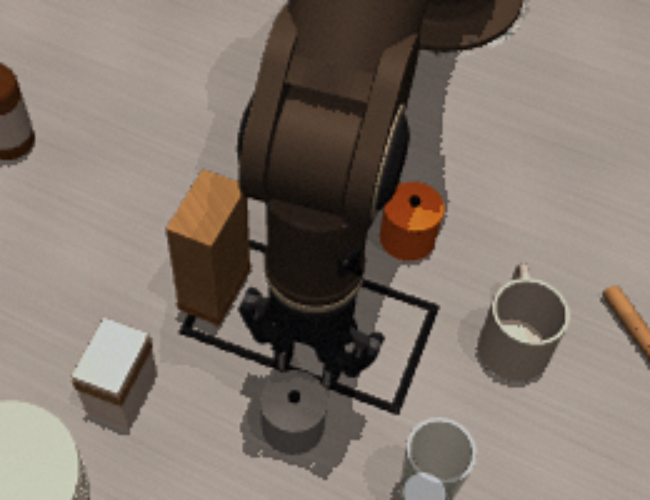

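Request:
{"fn": "arm_command", "kwargs": {"rows": [{"x": 1.5, "y": 0, "z": 0, "rx": 0, "ry": 0, "rz": 0, "jaw": 0.45}, {"x": 2.0, "y": 0, "z": 0, "rx": 0, "ry": 0, "rz": 0, "jaw": 0.45}, {"x": 2.0, "y": 0, "z": -1, "rx": 0, "ry": 0, "rz": 0, "jaw": 0.45}, {"x": 1.0, "y": 0, "z": -2.5, "rx": 0, "ry": 0, "rz": 0, "jaw": 0.45}, {"x": 0, "y": 0, "z": -3, "rx": 0, "ry": 0, "rz": 0, "jaw": 0.45}, {"x": 0, "y": 0, "z": -3, "rx": 0, "ry": 0, "rz": 0, "jaw": 0.45}, {"x": 0, "y": 0, "z": -3, "rx": 0, "ry": 0, "rz": 0, "jaw": 0.45}, {"x": 0, "y": 0, "z": -3, "rx": 0, "ry": 0, "rz": 0, "jaw": 0.45}, {"x": 0, "y": 0, "z": -3, "rx": 0, "ry": 0, "rz": 0, "jaw": 0.45}, {"x": 0, "y": 0, "z": -3, "rx": 0, "ry": 0, "rz": 0, "jaw": 0.45}, {"x": 0, "y": 0, "z": -1, "rx": 0, "ry": 0, "rz": 0, "jaw": 0.45}, {"x": 0, "y": 0, "z": 0, "rx": 0, "ry": 0, "rz": 0, "jaw": 0.45}]}}

```text
time_s: 6.37
tool_pos: [0.5554, 0.1006, 0.2506]
eef_rot: [[-0.997, -0.081, 0.006], [-0.081, 0.997, 0.002], [-0.006, 0.001, -1.0]]
contact_force: [0.8, -0.1, 0.9]
finger_gap: 0.0384
```

Run:
```python
from cell import status, optics
import cv2
im=optics.get_image("scene")["pixels"]
cv2.imwrite("pics/s5.png",cv2.resize(im[100:300,170:430,::-1],None,fx=2.5,fy=2.5))
s=status.get_state();print(s["qpos"].round(1),s["tool_pos"],s["time_s"])
```

```text
[-22.8  14.9   9.5  96.7  -2.6  68.5  82. ] [0.55424635 0.10041542 0.24826512] 6.4167
```

View pics/s5.png

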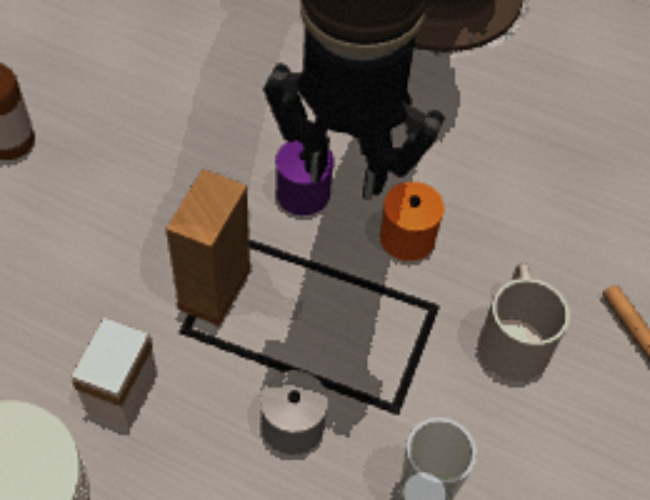

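Request:
{"fn": "arm_command", "kwargs": {"rows": [{"x": 0, "y": 0, "z": 0, "rx": 0, "ry": 0, "rz": 7, "jaw": 0.45}, {"x": 0, "y": 0, "z": 0, "rx": 0, "ry": 0, "rz": 7, "jaw": 0.45}, {"x": 0, "y": 0, "z": 0, "rx": 0, "ry": 0, "rz": 7, "jaw": 0.45}, {"x": 0, "y": 0, "z": 0, "rx": 0, "ry": 0, "rz": 7, "jaw": 0.45}, {"x": 0, "y": 0, "z": 0, "rx": 0, "ry": 0, "rz": 7, "jaw": 0.45}, {"x": 0, "y": 0, "z": 0, "rx": 0, "ry": 0, "rz": 7, "jaw": 0.45}, {"x": 0, "y": 0, "z": 0, "rx": 0, "ry": 0, "rz": 7, "jaw": 0.45}, {"x": 0, "y": 0, "z": 0, "rx": 0, "ry": 0, "rz": 7, "jaw": 0.45}, {"x": 0, "y": 0, "z": 0, "rx": 0, "ry": 0, "rz": 7, "jaw": 0.45}, {"x": 0, "y": 0, "z": 0, "rx": 0, "ry": 0, "rz": 7, "jaw": 0.45}, {"x": 0, "y": 0, "z": 0, "rx": 0, "ry": 0, "rz": 7, "jaw": 0.45}, {"x": 0, "y": 0, "z": 0, "rx": 0, "ry": 0, "rz": 7, "jaw": 0.45}]}}

```text
time_s: 7.42
tool_pos: [0.5526, 0.1, 0.245]
eef_rot: [[-0.179, 0.984, -0.003], [0.984, 0.179, -0.001], [-0.001, -0.003, -1.0]]
contact_force: [-0.5, -0.0, 0.4]
finger_gap: 0.0386
```

Request:
{"fn": "arm_command", "kwargs": {"rows": [{"x": 0, "y": 0, "z": 0, "rx": 0, "ry": 0, "rz": 7, "jaw": 0.45}, {"x": 0, "y": 0, "z": 0, "rx": 0, "ry": 0, "rz": 0.4, "jaw": 0.45}, {"x": -2.2, "y": -0.16, "z": 0, "rx": 0, "ry": 0, "rz": 0, "jaw": 0.45}, {"x": -2.8, "y": -0.16, "z": 0, "rx": 0, "ry": 0, "rz": 0, "jaw": 0.45}, {"x": -2.8, "y": -0.16, "z": 0, "rx": 0, "ry": 0, "rz": 0, "jaw": 0.45}, {"x": -2.8, "y": -0.16, "z": 0, "rx": 0, "ry": 0, "rz": 0, "jaw": 0.45}, {"x": -2.8, "y": -0.16, "z": 0, "rx": 0, "ry": 0, "rz": 0, "jaw": 0.45}, {"x": -2.8, "y": -0.16, "z": 0, "rx": 0, "ry": 0, "rz": 0, "jaw": 0.45}, {"x": -2.8, "y": -0.16, "z": 0, "rx": 0, "ry": 0, "rz": 0, "jaw": 0.45}, {"x": -2.4, "y": -0.16, "z": 0, "rx": 0, "ry": 0, "rz": 0, "jaw": 0.45}, {"x": 0, "y": 0, "z": 0, "rx": 0, "ry": 0, "rz": 0, "jaw": 0.45}, {"x": 0, "y": 0, "z": 0, "rx": 0, "ry": 0, "rz": 0, "jaw": 0.45}]}}

```text
time_s: 8.42
tool_pos: [0.552, -0.1157, 0.2461]
eef_rot: [[-0.056, 0.998, -0.002], [0.998, 0.056, -0.0], [-0.0, -0.002, -1.0]]
contact_force: [-0.5, -0.1, 0.5]
finger_gap: 0.0384
```

Run:
```python
from cell import status, optics
import cv2,pickle
d={n:optics.get_image(n) for n in ["scene","top"]}; pickle.dump(d,open("d1.pkl","wb"))
cv2.imwrite("pics/s6.png",cv2.resize(d["scene"]["pixels"][140:290,190:390,::-1],None,fx=4,fy=4,interpolation=2))
cv2.imwrite("pics/t6.png",cv2.resize(d["top"]["pixels"][140:320,160:340,::-1],None,fx=3.3,fy=3.3,interpolation=2))
s=status.get_state();print(s["qpos"].round(1),s["tool_pos"],s["eef_rot"],s["time_s"])
```

```text
[-16.7  16.1  29.6  97.6  -8.5  68.6  18.5] [ 0.55255928 -0.11308275  0.24625195] [[-5.92578228e-02  9.98241593e-01 -1.49383373e-03]
 [ 9.98242501e-01  5.92587150e-02  5.60195260e-04]
 [ 6.47732876e-04 -1.45801237e-03 -9.99998727e-01]] 8.5167
```

View pics/s6.png

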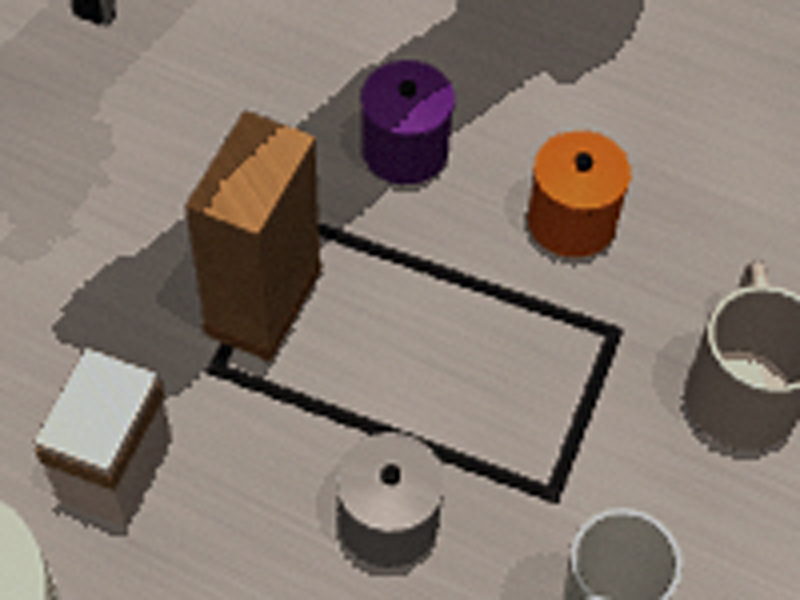

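View pics/t6.png

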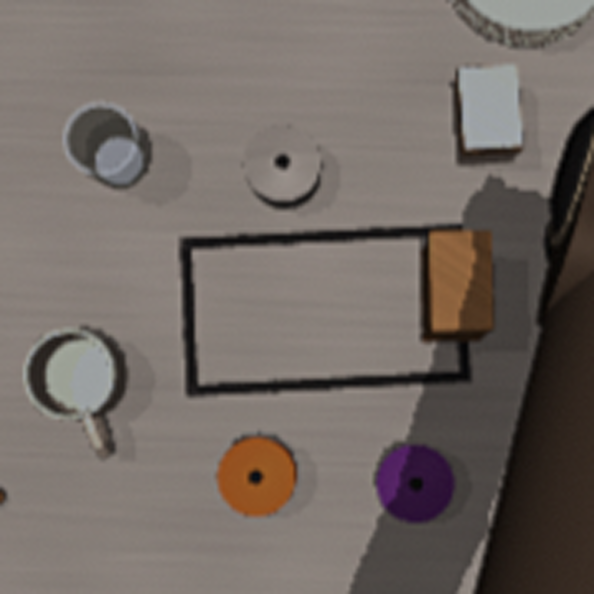

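Request:
{"fn": "arm_command", "kwargs": {"rows": [{"x": 0, "y": 0, "z": 1.5, "rx": 0, "ry": 0, "rz": 0, "jaw": 0.45}, {"x": 0, "y": 0, "z": 2.5, "rx": 0, "ry": 0, "rz": 0, "jaw": 0.45}, {"x": 0, "y": 0, "z": 2.5, "rx": 0, "ry": 0, "rz": 0, "jaw": 0.45}, {"x": 0, "y": 0, "z": 2.5, "rx": 0, "ry": 0, "rz": 0, "jaw": 0.45}, {"x": 0, "y": 0, "z": 2, "rx": 0, "ry": 0, "rz": 0, "jaw": 0.45}, {"x": 0, "y": 0, "z": 1, "rx": 0, "ry": 0, "rz": 0, "jaw": 0.45}, {"x": 0, "y": 0, "z": 0, "rx": 0, "ry": 0, "rz": 0, "jaw": 0.45}, {"x": 0, "y": 0, "z": 0, "rx": 0, "ry": 0, "rz": 0, "jaw": 0.45}]}}

```text
time_s: 9.18
tool_pos: [0.553, -0.1133, 0.1273]
eef_rot: [[-0.058, 0.998, -0.001], [0.998, 0.058, 0.0], [0.0, -0.001, -1.0]]
contact_force: [-0.1, -0.3, 0.6]
finger_gap: 0.0383
```

Run:
```python
from cell import status, optics
import cv2,pickle
cv2.imwrite("pics/s7.png",cv2.resize(optics.get_image("scene")["pixels"][100:290,150:390,::-1],None,fx=3,fy=3,interpolation=2))
cv2.imwrite("pics/w7.png",optics.get_image("wrist")["pixels"][:,:,::-1])
```

```text
(no output)
```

View pics/s7.png

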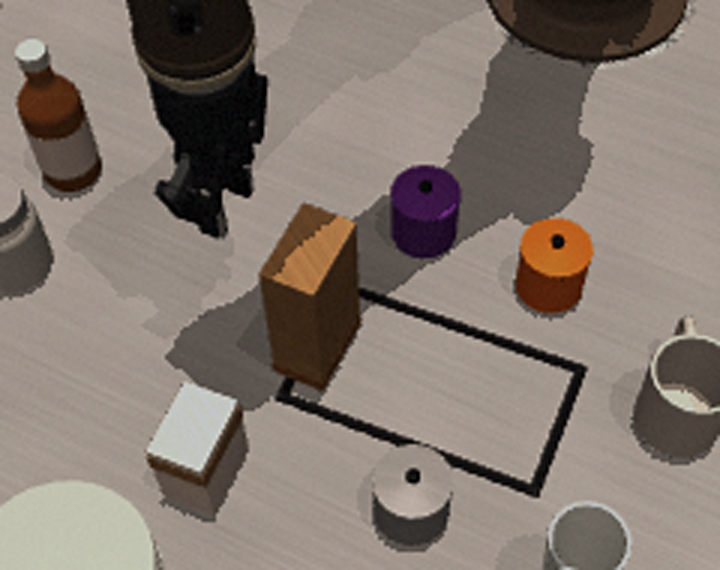

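View pics/w7.png

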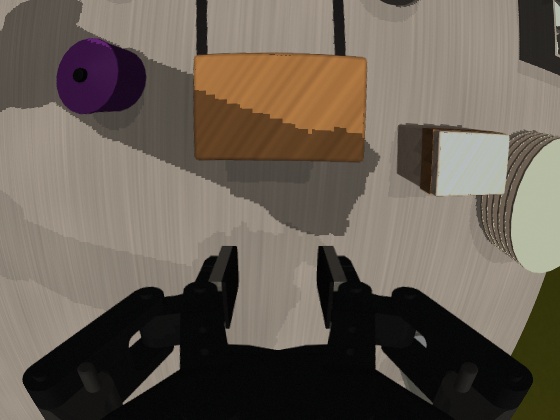

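Request:
{"fn": "arm_command", "kwargs": {"rows": [{"x": 1, "y": 0, "z": 0, "rx": 0, "ry": 0, "rz": 0, "jaw": 0.45}, {"x": 1, "y": 0, "z": 0, "rx": 0, "ry": 0, "rz": 0, "jaw": 0.45}, {"x": 0.8, "y": 0, "z": 0, "rx": 0, "ry": 0, "rz": 0, "jaw": 0.45}, {"x": 0.4, "y": 0, "z": 0, "rx": 0, "ry": 0, "rz": 0, "jaw": 0.45}, {"x": 0.2, "y": 0, "z": 0, "rx": 0, "ry": 0, "rz": 0, "jaw": 0.45}, {"x": 0.2, "y": 0, "z": 0, "rx": 0, "ry": 0, "rz": 0, "jaw": 0.45}, {"x": 0.2, "y": 0, "z": 0, "rx": 0, "ry": 0, "rz": 0, "jaw": 0.45}, {"x": 0.3, "y": 0, "z": 0, "rx": 0, "ry": 0, "rz": 0, "jaw": 0.45}, {"x": 0.3, "y": 0, "z": 0, "rx": 0, "ry": 0, "rz": 0, "jaw": 0.45}, {"x": 0.3, "y": 0, "z": 0, "rx": 0, "ry": 0, "rz": 0, "jaw": 0.45}, {"x": 0.3, "y": 0, "z": 0, "rx": 0, "ry": 0, "rz": 0, "jaw": 0.45}, {"x": 0, "y": 0, "z": 0, "rx": 0, "ry": 0, "rz": 0, "jaw": 0.45}]}}

```text
time_s: 10.28
tool_pos: [0.55, -0.0634, 0.1272]
eef_rot: [[-0.057, 0.998, -0.0], [0.998, 0.057, 0.0], [0.0, -0.0, -1.0]]
contact_force: [-0.1, 0.3, 0.1]
finger_gap: 0.0383
```

Run:
```python
from cell import status, optics
import cv2,pickle
cv2.imwrite("pics/s8.png",cv2.resize(optics.get_image("scene")["pixels"][100:290,150:390,::-1],None,fx=3,fy=3,interpolation=2))
```

```text
(no output)
```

View pics/s8.png

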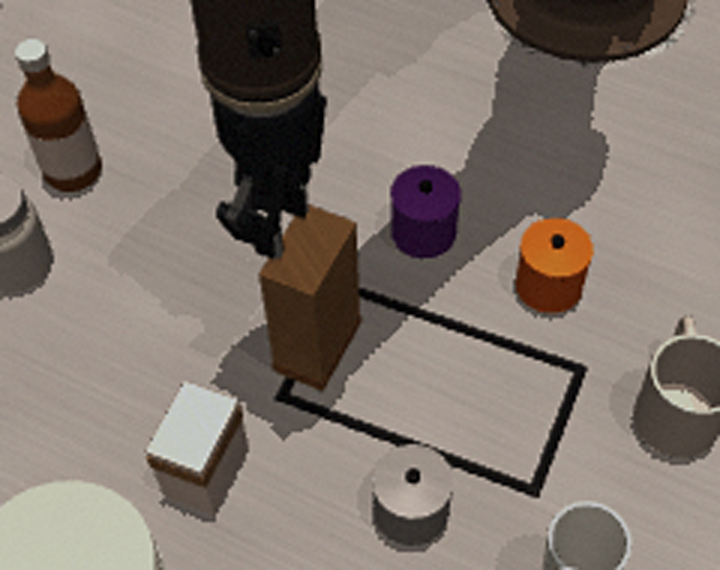

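Request:
{"fn": "arm_command", "kwargs": {"rows": [{"x": 0.3, "y": 0, "z": 0, "rx": 0, "ry": 0, "rz": 0, "jaw": 0.45}, {"x": 0.3, "y": 0, "z": 0, "rx": 0, "ry": 0, "rz": 0, "jaw": 0.45}, {"x": 0.3, "y": 0, "z": 0, "rx": 0, "ry": 0, "rz": 0, "jaw": 0.45}, {"x": 0.3, "y": 0, "z": 0, "rx": 0, "ry": 0, "rz": 0, "jaw": 0.45}, {"x": 0.3, "y": 0, "z": 0, "rx": 0, "ry": 0, "rz": 0, "jaw": 0.45}, {"x": 0.3, "y": 0, "z": 0, "rx": 0, "ry": 0, "rz": 0, "jaw": 0.45}, {"x": 0, "y": 0, "z": 0, "rx": 0, "ry": 0, "rz": 0, "jaw": 0.45}]}}

```text
time_s: 10.92
tool_pos: [0.549, -0.0453, 0.1272]
eef_rot: [[-0.057, 0.998, -0.0], [0.998, 0.057, 0.0], [0.0, -0.0, -1.0]]
contact_force: [0.2, -0.1, 0.1]
finger_gap: 0.0382
```

Run:
```python
from cell import status, optics
import cv2,pickle
cv2.imwrite("pics/s9.png",cv2.resize(optics.get_image("scene")["pixels"][100:290,150:390,::-1],None,fx=3,fy=3,interpolation=2))
```

```text
(no output)
```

View pics/s9.png

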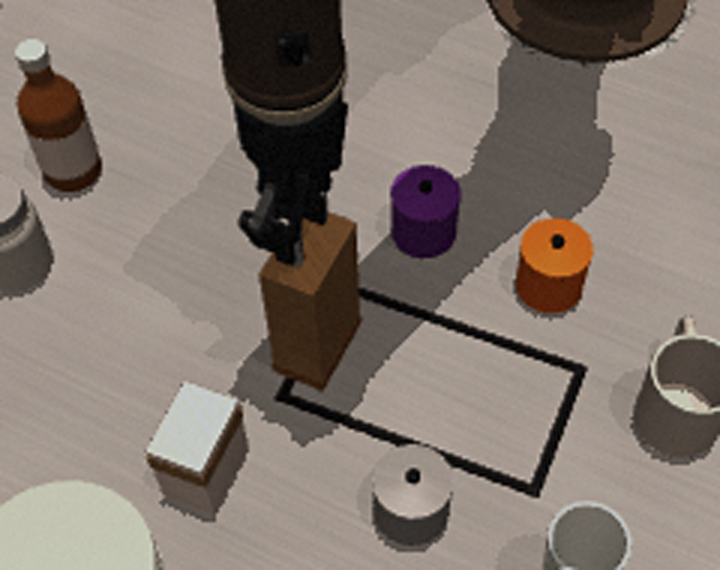

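Run:
```python
from cell import status, optics
import cv2,numpy as np
from h import *
S=optics.get_image("scene");W=optics.get_image("wrist");T=optics.get_image("top")
cv2.imwrite("pics/w10.png",W["pixels"][:,:,::-1])
cv2.imwrite("pics/s10.png",cv2.resize(S["pixels"][130:250,200:300,::-1],None,fx=5,fy=5,interpolation=2))
s=status.get_state();p=s["tool_pos"];print(p)
for dx in(-.03,-.019,.019,.03):
  for z in (0,.013):print(dx,z,(proj(S,p+[dx,0,z])-[200,130])*5)
```

```text
[ 0.54902366 -0.04640003  0.12731189]
-0.03 0 [285.70564037 248.88382664]
-0.03 0.013 [284.4800316  233.68027729]
-0.019 0 [275.19898742 264.66119143]
-0.019 0.013 [273.8490841  249.55765331]
0.019 0 [238.07620814 320.40678747]
0.019 0.013 [236.27756742 305.67091111]
0.03 0 [227.08401112 336.91327181]
0.03 0.013 [225.14963347 322.29053902]
```

View pics/w10.png

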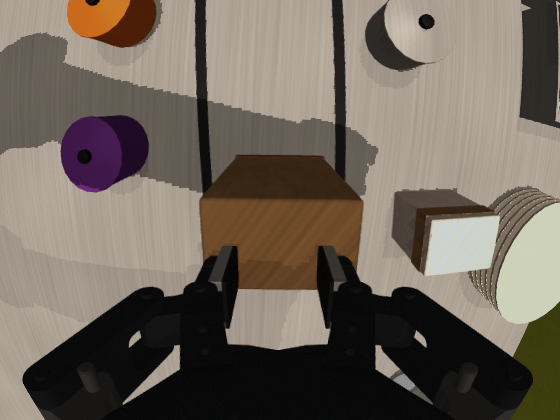

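View pics/s10.png

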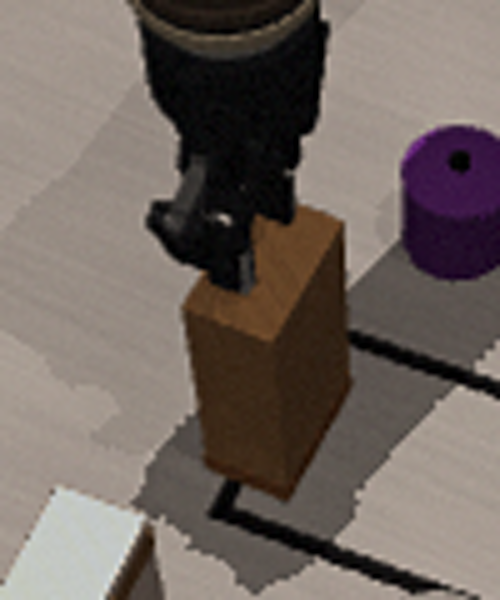

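Request:
{"fn": "arm_command", "kwargs": {"rows": [{"x": -1, "y": 0, "z": 0, "rx": 0, "ry": 0, "rz": 0, "jaw": 0.45}, {"x": -1.5, "y": 0, "z": 0, "rx": 0, "ry": 0, "rz": 0, "jaw": 0.45}, {"x": -1.5, "y": 0, "z": 0, "rx": 0, "ry": 0, "rz": 0, "jaw": 0.45}, {"x": -1.5, "y": 0, "z": 0, "rx": 0, "ry": 0, "rz": 0, "jaw": 0.45}, {"x": -1, "y": 0, "z": 0, "rx": 0, "ry": 0, "rz": 0, "jaw": 0.45}, {"x": 0, "y": 0, "z": 0, "rx": 0, "ry": 0, "rz": 0, "jaw": 0}, {"x": 0, "y": 0, "z": 0, "rx": 0, "ry": 0, "rz": 0, "jaw": 0}, {"x": 0, "y": 0, "z": 0, "rx": 0, "ry": 0, "rz": 0, "jaw": 0}, {"x": 0, "y": 0, "z": 0, "rx": 0, "ry": 0, "rz": 0, "jaw": 0}, {"x": 0, "y": 0, "z": 0, "rx": 0, "ry": 0, "rz": 0, "jaw": 0}, {"x": 0, "y": 0, "z": 0, "rx": 0, "ry": 0, "rz": 0, "jaw": 0}]}}

```text
time_s: 12.03
tool_pos: [0.5528, -0.1103, 0.1273]
eef_rot: [[-0.058, 0.998, -0.0], [0.998, 0.058, 0.0], [0.0, 0.0, -1.0]]
contact_force: [-0.4, 0.1, -0.0]
finger_gap: -0.0
```

Run:
```python
from cell import status, optics
import cv2,numpy as np
from h import *
S=optics.get_image("scene");T=optics.get_image("top")
a=cv2.resize(S["pixels"][130:250,180:280,::-1],None,fx=5,fy=5,interpolation=2)
s=status.get_state();p=s["tool_pos"];print(p)
for z in (0,.013,.026,.04,.073):
  u=(proj(S,p+[0,0,z])-[180,130])*5; print(u); cv2.circle(a,tuple(int(v) for v in u),3,(0,255,0),-1)
cv2.imwrite("pics/s11.png",a)
```

```text
[ 0.55276945 -0.11062563  0.12730187]
[242.87011906 250.13190151]
[240.04943688 234.95237494]
[237.16501216 219.4298173 ]
[233.98491367 202.31608863]
[226.16971054 160.25850257]
```

View pics/s11.png

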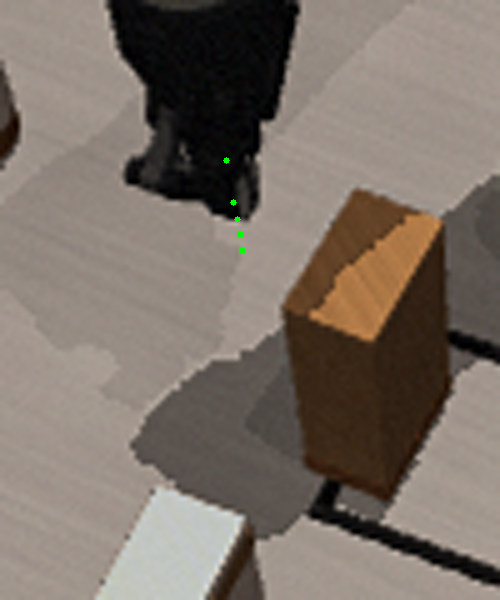

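Request:
{"fn": "arm_command", "kwargs": {"rows": [{"x": 0, "y": 0, "z": 1, "rx": 0, "ry": 0, "rz": 0, "jaw": 0}, {"x": 0, "y": 0, "z": 1.4, "rx": 0, "ry": 0, "rz": 0, "jaw": 0}, {"x": 0, "y": 0, "z": 0.8, "rx": 0, "ry": 0, "rz": 0, "jaw": 0}, {"x": 0.8, "y": 0, "z": 0, "rx": 0, "ry": 0, "rz": 0, "jaw": 0}, {"x": 1, "y": 0, "z": 0, "rx": 0, "ry": 0, "rz": 0, "jaw": 0}, {"x": 0.6, "y": 0, "z": 0, "rx": 0, "ry": 0, "rz": 0, "jaw": 0}, {"x": 0.2, "y": 0, "z": 0, "rx": 0, "ry": 0, "rz": 0, "jaw": 0}, {"x": 0.2, "y": 0, "z": 0, "rx": 0, "ry": 0, "rz": 0, "jaw": 0}, {"x": 0.2, "y": 0, "z": 0, "rx": 0, "ry": 0, "rz": 0, "jaw": 0}, {"x": 0.2, "y": 0, "z": 0, "rx": 0, "ry": 0, "rz": 0, "jaw": 0}, {"x": 0.2, "y": 0, "z": 0, "rx": 0, "ry": 0, "rz": 0, "jaw": 0}, {"x": 0.2, "y": 0, "z": 0, "rx": 0, "ry": 0, "rz": 0, "jaw": 0}]}}

```text
time_s: 13.13
tool_pos: [0.5507, -0.0752, 0.0954]
eef_rot: [[-0.056, 0.998, 0.0], [0.998, 0.056, -0.0], [-0.0, 0.0, -1.0]]
contact_force: [0.8, -0.7, -0.0]
finger_gap: 0.0001
```

Run:
```python
from cell import status, optics
import cv2,numpy as np
S=optics.get_image("scene")
cv2.imwrite("pics/s12.png",cv2.resize(S["pixels"][130:250,180:300,::-1],None,fx=5,fy=5,interpolation=2))
print(status.get_state()["tool_pos"])
```

```text
[ 0.5507053  -0.07477425  0.0953471 ]
```

View pics/s12.png

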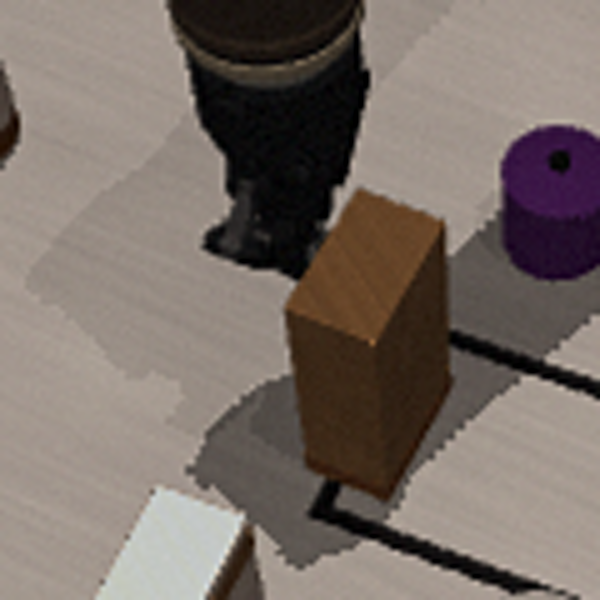

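Request:
{"fn": "arm_command", "kwargs": {"rows": [{"x": 0.3, "y": 0, "z": 0, "rx": 0, "ry": 0, "rz": 0, "jaw": 0}, {"x": 0.3, "y": 0, "z": 0, "rx": 0, "ry": 0, "rz": 0, "jaw": 0}, {"x": 0.3, "y": 0, "z": 0, "rx": 0, "ry": 0, "rz": 0, "jaw": 0}, {"x": 0.3, "y": 0, "z": 0, "rx": 0, "ry": 0, "rz": 0, "jaw": 0}, {"x": 0.3, "y": 0, "z": 0, "rx": 0, "ry": 0, "rz": 0, "jaw": 0}, {"x": 0.3, "y": 0, "z": 0, "rx": 0, "ry": 0, "rz": 0, "jaw": 0}]}}

```text
time_s: 13.68
tool_pos: [0.5496, -0.0567, 0.0952]
eef_rot: [[-0.057, 0.998, -0.0], [0.998, 0.057, 0.0], [0.0, -0.0, -1.0]]
contact_force: [-0.1, 0.3, 0.3]
finger_gap: -0.0
```

Run:
```python
from cell import status, optics
import cv2,numpy as np
S=optics.get_image("scene")
cv2.imwrite("pics/s13.png",cv2.resize(S["pixels"][130:250,180:300,::-1],None,fx=5,fy=5,interpolation=2))
print(status.get_state()["tool_pos"])
```

```text
[ 0.54961698 -0.05602573  0.09520354]
```

View pics/s13.png

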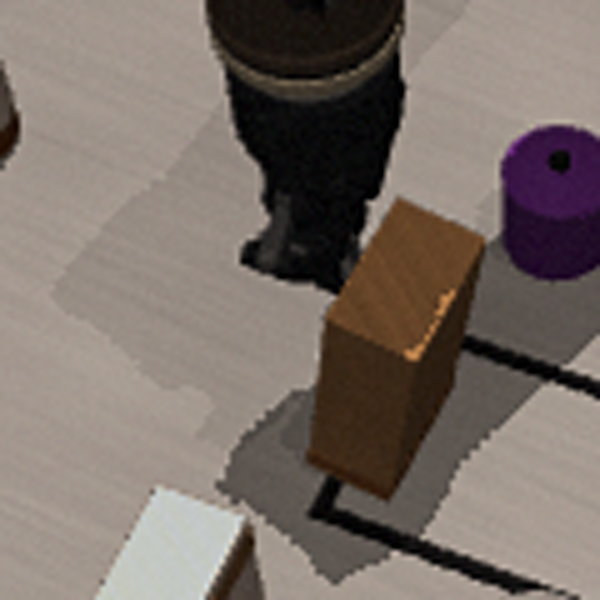

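Request:
{"fn": "arm_command", "kwargs": {"rows": [{"x": 0.3, "y": 0, "z": 0, "rx": 0, "ry": 0, "rz": 0, "jaw": 0}, {"x": 0.3, "y": 0, "z": 0, "rx": 0, "ry": 0, "rz": 0, "jaw": 0}, {"x": 0.3, "y": 0, "z": 0, "rx": 0, "ry": 0, "rz": 0, "jaw": 0}, {"x": 0.3, "y": 0, "z": 0, "rx": 0, "ry": 0, "rz": 0, "jaw": 0}, {"x": 0.3, "y": 0, "z": 0, "rx": 0, "ry": 0, "rz": 0, "jaw": 0}, {"x": 0.3, "y": 0, "z": 0, "rx": 0, "ry": 0, "rz": 0, "jaw": 0}, {"x": 0.3, "y": 0, "z": 0, "rx": 0, "ry": 0, "rz": 0, "jaw": 0}, {"x": 0.3, "y": 0, "z": 0, "rx": 0, "ry": 0, "rz": 0, "jaw": 0}, {"x": 0.3, "y": 0, "z": 0, "rx": 0, "ry": 0, "rz": 0, "jaw": 0}, {"x": 0.3, "y": 0, "z": 0, "rx": 0, "ry": 0, "rz": 0, "jaw": 0}, {"x": 0, "y": 0, "z": 0, "rx": 0, "ry": 0, "rz": 0, "jaw": 0}]}}

```text
time_s: 14.65
tool_pos: [0.5479, -0.0264, 0.0952]
eef_rot: [[-0.057, 0.998, -0.0], [0.998, 0.057, 0.0], [0.0, -0.0, -1.0]]
contact_force: [-0.1, -0.0, 0.2]
finger_gap: 0.0002
```

Run:
```python
from cell import status, optics
import cv2,numpy as np
S=optics.get_image("scene")
cv2.imwrite("pics/s14.png",cv2.resize(S["pixels"][130:270,180:360,::-1],None,fx=4,fy=4,interpolation=2))
print(status.get_state()["tool_pos"])
```

```text
[ 0.54793592 -0.02680902  0.09525014]
```

View pics/s14.png

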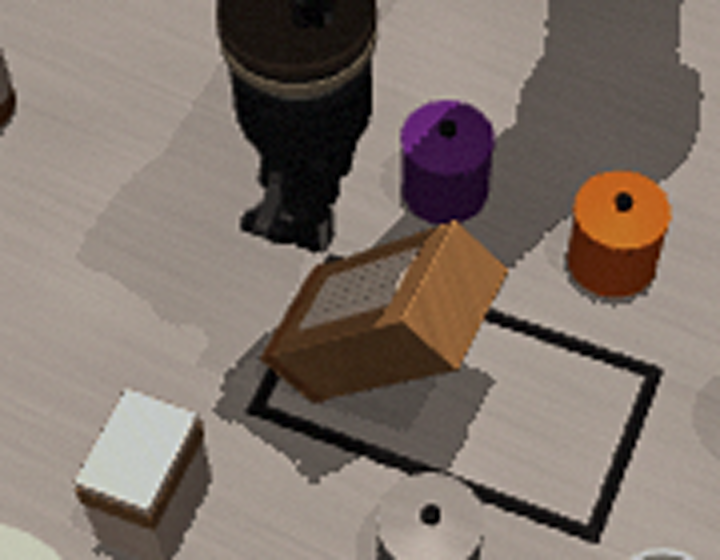

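Falling toward the frame with the window side up. Let it land, then retreat.

Request:
{"fn": "arm_command", "kwargs": {"rows": [{"x": 0, "y": 0, "z": 0, "rx": 0, "ry": 0, "rz": 0, "jaw": 0}, {"x": 0, "y": 0, "z": 0, "rx": 0, "ry": 0, "rz": 0, "jaw": 0}, {"x": -1.5, "y": 0, "z": 0, "rx": 0, "ry": 0, "rz": 0, "jaw": 0}, {"x": -2, "y": 0, "z": 0, "rx": 0, "ry": 0, "rz": 0, "jaw": 0}, {"x": -2, "y": 0, "z": 0, "rx": 0, "ry": 0, "rz": 0, "jaw": 0}, {"x": -2, "y": 0, "z": 0, "rx": 0, "ry": 0, "rz": 0, "jaw": 0}, {"x": -1, "y": 0, "z": 0, "rx": 0, "ry": 0, "rz": 0, "jaw": 0}, {"x": 0, "y": 0, "z": -2, "rx": 0, "ry": 0, "rz": 0, "jaw": 0}, {"x": 0, "y": 0, "z": -3, "rx": 0, "ry": 0, "rz": 0, "jaw": 0}, {"x": 0, "y": 0, "z": -3, "rx": 0, "ry": 0, "rz": 0, "jaw": 0}, {"x": 0, "y": 0, "z": -2, "rx": 0, "ry": 0, "rz": 0, "jaw": 0}, {"x": 0, "y": 0, "z": 0, "rx": 0, "ry": 0, "rz": 0, "jaw": 0}]}}

```text
time_s: 15.7
tool_pos: [0.5552, -0.1126, 0.1997]
eef_rot: [[-0.056, 0.998, 0.007], [0.998, 0.056, -0.0], [-0.0, 0.007, -1.0]]
contact_force: [0.7, -0.3, 0.1]
finger_gap: -0.0
```

Run:
```python
from cell import status, optics
import cv2,pickle
d={n:optics.get_image(n) for n in ["scene","top"]}; pickle.dump(d,open("d2.pkl","wb"))
cv2.imwrite("pics/s15.png",cv2.resize(d["scene"]["pixels"][140:290,190:390,::-1],None,fx=4,fy=4,interpolation=2))
cv2.imwrite("pics/t15.png",cv2.resize(d["top"]["pixels"][140:320,160:340,::-1],None,fx=3.3,fy=3.3,interpolation=2))
```

```text
(no output)
```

View pics/s15.png

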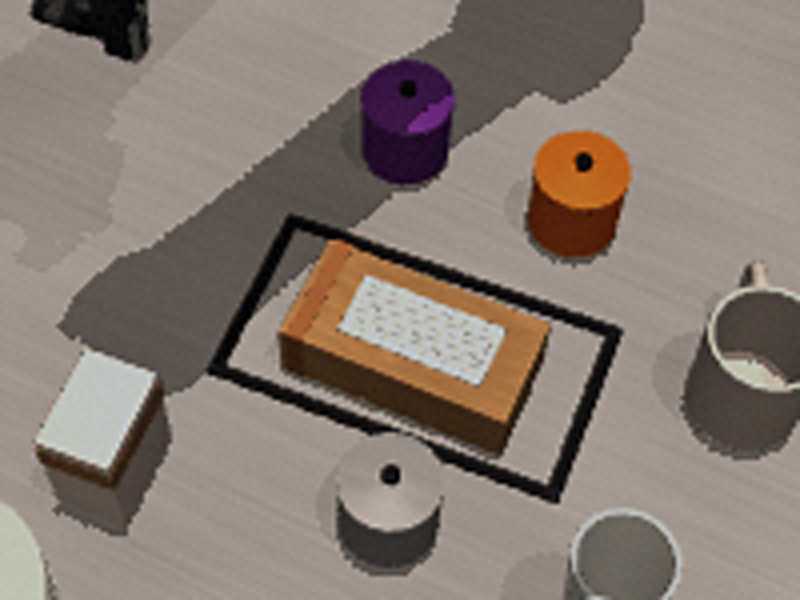

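View pics/t15.png

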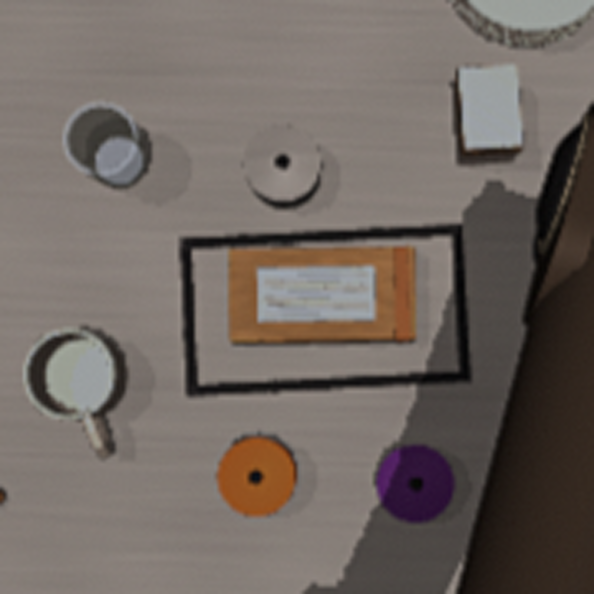

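Run:
```python
import pickle
from h import *
from scipy.spatial.transform import Rotation as R
d=pickle.load(open("d2.pkl","rb"));T=d["top"];S=d["scene"]
t=lambda p,z:plane(T,160+p[0]/3.3,140+p[1]/3.3,z)[:2]
s=lambda p,z:plane(S,190+p[0]/4,140+p[1]/4,z)[:2]
def fr(g,cor):
    # outer corners: (+x,-y),(−x,−y) 
    a,b=cor; ex=(a-b)/np.linalg.norm(a-b); ey=np.array([-ex[1],ex[0]]); c=(a+b)/2+0.07*ey
    return lambda q:(np.array([ (q-c)@ex,(q-c)@ey])*1000).round(1)
F=fr(s,[s((556,502),0),s((208,372),0)])
print("S",[F(s(p,0)) for p in [(500,457),(283,375)]],[F(s(p,.05)) for p in [(281,333),(333,240),(551,323),(507,424)]],"pot",F(s((391,475),.073)))
F=fr(t,[t((181,239),0),t((462,226),0)])
print("T",[F(t(p,.05)) for p in [(229,248),(414,246),(415,342),(229,342)]],"pot",F(t((283,161),.073)))
```

```text
S [array([ 79.7, -53.9]), array([-75.8, -52.7])] [array([-76.9, -48.6]), array([-73.6,  30.4]), array([82.3, 25.3]), array([ 80.4, -54.4])] pot [  29.7 -124.4]
T [array([ 79.2, -54.5]), array([-78.8, -48.9]), array([-75.5,  33.2]), array([82.4, 25.7])] pot [  29.2 -123.7]
```

Run:
```python
import pickle,cv2,numpy as np
from cell import job,status
a=pickle.load(open("d0.pkl","rb"))["scene"]["pixels"];b=pickle.load(open("d2.pkl","rb"))["scene"]["pixels"]
cv2.imwrite("pics/diff.png",cv2.absdiff(a,b)*2)
```

```text
(no output)
```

View pics/diff.png

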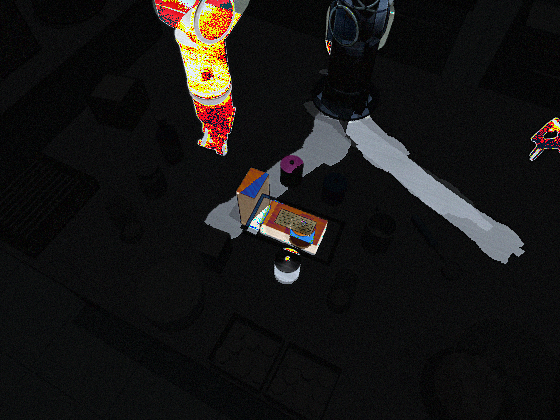

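The difference picture shows that only the pot, the carton, the arm and its shadow changed.

```bash
python3 -c "
from cell import job,status
print(status.get_state()['time_s']); print(job.hand_in())"
```

```text
15.8
the job is handed in; nothing more can be done
None
```

The job is done and handed in at 15.8 s. The carton lies inside the tape frame with its straw window up, and the pot stands upright outside the frame.

**What I did:** I pushed the pot out over the frame's far long side with the partly open fingers. Then I pushed the carton over from behind, high up, with the fingers shut, and backed the arm away.

**Last checks (scene and top cameras agree within about 4 mm):**
- **Carton:** it spans about -79 to +82 mm along the frame's x and -54 to +33 mm along its y. The tape's inner edges are at ±115 and ±60 mm, so the tightest gap is about 5.5 mm, on the -y side. The calibration is good to about 2 mm.
- **Pot:** its centre is at about -124 mm in the frame's y, roughly 21 mm clear of the tape.
- **Everything else:** a before-and-after picture shows only the pot, the carton, the arm and its shadow changed.

**What disagreed:** the pictures show the real fingertips about 26–30 mm above the reported TCP height. My first try at the carton therefore passed over its top without moving it or showing any force. I backed off, shut the fingers, went 32 mm lower, and the second push tipped it cleanly.

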